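# Slide the casting tray up onto the vibrating table

## Task

Slide the blue tray with the plaster head standing in it off the plywood board, over the raised lip and onto the steel plate of the vibrating table: raise only its front by the bar so that it does not catch, keep the rest sliding, never carry it through the air, and keep the head upright. Then push it square up to the red end stop until its brass plunger is fully in, pressing it gently against the rubber pad with a steady 10 newtons or so for about a second (never more than 20), and let go. Leave the cup, the jar and the spatula alone.

Things in the scene. Friction and masses are not known exactly. Their poses are not given: they have to be found in the camera images.
- tray: Open blue plastic tray, 200 long (its x) x 120 wide (y) x 30 mm high, walls 4 mm, 0.35 to 0.6 kg without the head. Origin: centre of its underside; x points to its front (the end with the bar, which leads on to the plate), z up. Its square bottom edges catch on the lip if pushed into it flat. It starts on the board, front towards the lip, up to 0.08 rad askew.
- front_bar (a point): Centre of the round aluminium bar (12 mm thick, along the tray's y, 92 mm free between two uprights) over the tray's front end: 85 mm ahead of the tray's origin, 64 mm above its underside, 34 mm above the rim. Tray's axes. Grip it from above, fingers closing along the tray's x. It can turn between the fingers, so a tray lifted clear by it swings down.
- head: White plaster head on a foot 48 mm across, 84 mm high, about 0.24 kg, standing loose on the tray's floor near its middle. Origin: centre of its underside, z up.
- deck: The vibrating table: yellow housing with a steel plate 340 long (its x) x 200 mm wide (its y), plate top 38 mm above the bench. Fixed. Origin: at bench height under the middle of the plate's front edge (the lip); x points along the plate away from the board (the way to slide), z up.
- lip (a point): Middle of the upper edge of the lip, at the plate's top surface (38 mm above the bench); axes as the vibrating table.
- board: Fixed plywood board on which the tray starts, 270 long (x) x 220 wide (y) x 30 mm thick. Origin: centre of its underside (let into the bench by up to 4 mm); its top is 30 mm above that, 8 to 12 mm lower than the plate, with a gap of 7 to 23 mm before the lip. Axes as the vibrating table.
- stop: Red end stop, 30 (x) x 120 (y) x 30 mm high, bolted on the plate; origin: underside centre, 318 mm beyond the lip; axes as the table. Before it, a black rubber pad 70 wide x 24 mm high, 4 mm above the plate, is screwed out differently every time: its face lies 45 to 80 mm before this origin, not measured, so feel for it. The pad is sprung and gives 0.4 mm per newton, 8 mm at most (20 N).
- plunger (a joint): Brass plunger 8 mm thick in the middle of the pad: 0 = standing 8 mm out of the pad, 0.008 = fully in, flush with its face. Light spring, about 1.2 N when in; it springs out if the tray moves away, but friction holds a released tray against it. The tray's own drag on the plate, a few newtons, comes on top of the pressing force.
- cup: White plastic cup, 64 mm across, 80 mm high, loose on the bench, not needed. Origin: underside centre.
- jar: Amber jar with a red cap, 60 mm across, 90 mm high, loose on the bench, not needed. Origin: underside centre.
- spatula: Spatula lying on the bench, not needed. Its handle points to its -x.
Mind the look-alikes: they are no part of the job. What is shaped like the head but green is not meant.

How it is judged:
On the way, in this order (a step that is already met when the one before it is completed fails the run):
1. the tray's front is over the plate while its rear is still over the board (x of front_bar in the frame of deck above 0.02 m and x of tray in the frame of deck below 0 m), for 0.05 s.
2. the tray is pressed against the end stop with 5 N or more, plunger in (contact force between tray and stop above 5 N and value of joint plunger above 0.006 m), for 0.3 s.
At the end, for the whole second after the job is handed in: The tray lies flat on the plate (underside within 4 mm of the plate's height), within 30 mm of the plate's centre line and 0.12 rad of square, up against the stop with the plunger at least 5 mm of its 8 mm in, at rest and released, the head standing upright in the tray (value of joint plunger above 0.005 m and x of tray in the frame of deck between 0.105 and 0.205 m and y of tray in the frame of deck between -0.03 and 0.03 m and z of tray in the frame of deck between 0.034 and 0.042 m and angle between the x axis of tray and the x axis of deck, either way round below 0.12 rad and angle between tray's own z axis and vertical below 0.04 rad and angle between head's own z axis and vertical below 0.1 rad and horizontal distance between head and tray below 0.08 m and z of head in the frame of tray between -0.005 and 0.015 m and linear speed of tray below 0.01 m/s and linear speed of head below 0.02 m/s); the robot touches nothing.
It fails at once if the tray is carried: its middle rises more than 20 mm above the plate's surface (z of tray in the frame of deck above 0.058 m).
It fails at once if the tray tips by more than 0.25 rad, or the plaster head by more than 0.35 rad (angle between tray's own z axis and vertical above 0.25 rad or angle between head's own z axis and vertical above 0.35 rad).
It fails at once if the tray is rammed against the lip or pressed on the plate with more than 30 N (contact force between tray and deck above 30 N).
It fails at once if the tray is pressed against the end stop with more than 20 N (contact force between tray and stop above 20 N).
It fails at once if the cup, jar or spatula is moved by more than 20 mm (distance of any of cup, jar, spatula from where it was at the start of the episode above 0.02 m).
It also fails if it takes over 70 s, if anything falls off the work surface, if the arm or the gripper's body presses on something with over 40 N, if the wrist force passes 120 N, or if a joint passes its speed limit or range.

## Robot

A 7-joint arm with a two-finger parallel gripper is mounted at the origin on the work surface. World frame = base frame: x ahead of the robot, y to its left, z up, the work surface at z = 0. Lengths are in m, angles in rad, forces in N, time in s.
With the tool pointing down it reaches from about 0.425 to 0.925 m from the base axis. Payload 6.8 kg.
Tool frame: the origin (TCP) lies between the finger pads; the fingertips stand r.tcp_to_tips ahead of it and the grasp point (between the pads) lies 3 mm ahead of it (r.tcp_to_tips is the distance from the TCP to the fingertips, in m); z points along the fingers, y is the line along which they close (so a half turn about z gives the same grasp; the last joint's range is limited). The gripper opens to 85 mm and grips with 20 to 120 N. Pads are 22 mm wide; open, the fingers measure 114 mm over their backs; the gripper's body (76 mm by 85 mm) begins 54 mm behind the grasp point. The pads swing forward as they close: fully open they stand 13 mm farther back than shut.
Start: joints at [-1.453, 0.477, 0.022, 1.555, -0.011, 1.109, -0.083], TCP at [0.151, 0.658, 0.253] pointing down, gripper open.
Joint ranges: [-2.96, 2.96], [-0.34, 2.1], [-1.41, 1.46], [0.24, 2.44], [-1.37, 4.51], [0.17, 1.92], [-2.96, 2.96]. Speed limits (rad/s): [2.39, 2.39, 3.14, 3.14, 3.14, 3.14, 3.14].

## Interface

Orientations are given as a rotation vector (axis times angle).
In Python, from bench import r gives the robot as it stands. The module is installed in compiled form; this text tells all that it offers.
- The arm moves only by the tool step_arm, never from a script. Its argument "moves" is a list of rows, each an object of numbers: "rx", "ry", "rz": the turn, a rotation vector about the tool's x, y, z in degrees; "dx", "dy", "dz": the shift along the tool's x, y, z in mm; "gripper": the opening, from -1 (shut) to 1 (fully open). In form: [{"rx": .., "ry": .., "rz": .., "dx": .., "dy": .., "dz": .., "gripper": ..}, ...]. A call has 1 to 20 rows; each row shifts and turns the commanded pose from where the row before left it, along the tool's axes as they then stand; what a row does not reach is not made up. A row lasts 1/8 s, in which the tool goes at most 62.5 mm and 10.7 degrees, less where a joint would pass 70% of its speed; a pose out of reach is approached as far as the arm can. A call is refused whole if a number of a shift passes 62.5 or a number of a turn 10.7, either way. A call with a gripper value outside its range is refused whole. The fingers move at their own pace and stop on an object; "grip_force" is the grip in N (left out, the last holds). Time passes only in rows, so rows that do not move let the fingers close. It gives the time, the measured TCP pose, the force, the opening and the grip force at its end, in the units of the state.
- r.get_obs(): the state, without advancing time (a new reading comes with each control period).
- r.grab_frame(name): name is "scene" or "top" or "wrist"; returns the picture (400x640x3 uint8, blue, green, red); there is no depth.
- r.camera_info(name): a dict with "mtx" (3x3 intrinsics, pixels), "rvec" (rotation vector, rad) and "tvec" (3), from world to camera coordinates, as OpenCV has them. Camera axes: x right, y down, z forward; pixel columns grow to the right and rows downward; lengths in m; the calibration is good to about 2 mm. A picture is of the moment at which its call begins: read the wrist's pose just before it. camera_info takes no time and is no camera call; for the wrist camera it gives the pose at the moment of the call.
- r.hand_in(): hands the job in; it is judged then, once.
The state is a dict: "clock": time; "joints": joint angles; "qvel": joint speeds; "tau": joint torques, N m; "tcp_pos": TCP position; "orientation": TCP orientation; "contact_force": force on the tool from outside, world axes, zero at the start; "moment": the same for the moment, N m; "grip_width": finger opening in m; "gripper_force": force on a finger pad.
Only numpy, scipy, OpenCV 4.12 (cv2) and the standard library are available. Lean on these libraries where they do the work, as an engineer would, in place of code of your own. Each camera call takes 0.05 s, during which the arm holds its last target. There are 200 camera calls.

## Working session

There is one attempt and no reset: what is moved stays moved. The work goes in short steps, Python scripts to look and compute and a tool call to move; the robot and the scene stay as the last step left them, time stands still between calls to the robot, and variables do not carry over. Pictures are saved under pics/ and viewed, at most 10 in all, crops included, and the job is handed in when it is done.

Besides the shell and the picture viewer there is one more tool, called after "Request:" as name([rows], argument=value, ...), one row to a line, values as JSON. step_arm: Moves the arm, as the interface text tells. Its arguments: {"type":"object","properties":{"moves":{"type":"array","items":{"type":"object","properties":{"rx":{"type":"number"},"ry":{"type":"number"},"rz":{"type":"number"},"dx":{"type":"number"},"dy":{"type":"number"},"dz":{"type":"number"},"gripper":{"type":"number"}}}},"grip_force":{"type":"number"}},"required":["moves"]}

```bash
mkdir -p pics
python3 - <<'E'
from bench import r
import cv2,numpy as np
o=r.get_obs();print(o, r.tcp_to_tips)
for n in("scene","top"):
    cv2.imwrite(f"pics/{n}0.png",r.grab_frame(n));c=r.camera_info(n)
    R=cv2.Rodrigues(np.array(c["rvec"],float))[0];print(n,c["mtx"],(-R.T@np.array(c["tvec"]).ravel()),R)
E
```

```text
{'clock': 0.0, 'joints': array([-1.45307667,  0.47778339,  0.0223112 ,  1.55643245, -0.01148199,
        1.10928682, -0.083107  ]), 'qvel': array([-0.00191633,  0.00057147, -0.0001124 ,  0.00187815,  0.00057533,
       -0.00067576,  0.00089812]), 'tau': array([-9.88805641e-05, -5.96472144e+01,  1.60794508e+00, -2.81192815e+01,
        1.24683027e-02,  9.61286947e-03, -2.04765161e-05]), 'tcp_pos': array([0.15101358, 0.65733763, 0.25234436]), 'orientation': array([-3.53880655e-01, -3.12152977e+00,  2.79736829e-03]), 'contact_force': array([ 0.15613725, -0.31141379,  0.4533052 ]), 'moment': array([ 0.07813857,  0.07464123, -0.01035688]), 'gripper_force': 0.0, 'grip_width': 0.08562185327507148} 0.022
scene [[441.39045067   0.         313.15074248]
 [  0.         441.39045067 202.35152147]
 [  0.           0.           1.        ]] [1.235735   0.01641035 0.85380764] [[ 0.0174962   0.99970989 -0.01655361]
 [ 0.7557767  -0.02406267 -0.65438717]
 [-0.65459565 -0.00106154 -0.75597844]]
top [[367.97215671   0.         326.60790877]
 [  0.         367.97215671 201.11889178]
 [  0.           0.           1.        ]] [0.50160813 0.01381344 1.02889016] [[ 0.00551771 -0.99935675 -0.03543499]
 [-0.99614962 -0.0023926  -0.08763676]
 [ 0.0874956   0.0357821  -0.99552205]]
```

View pics/scene0.png

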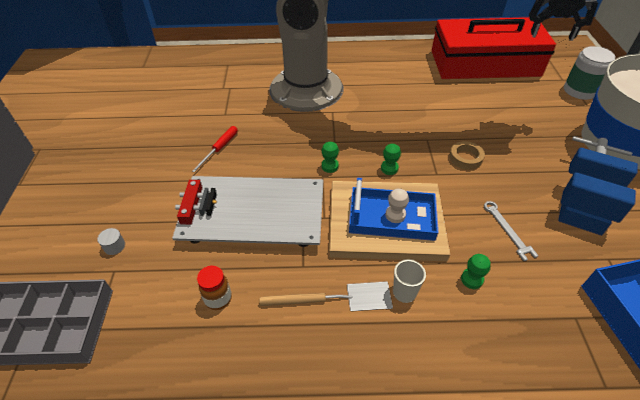

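View pics/top0.png

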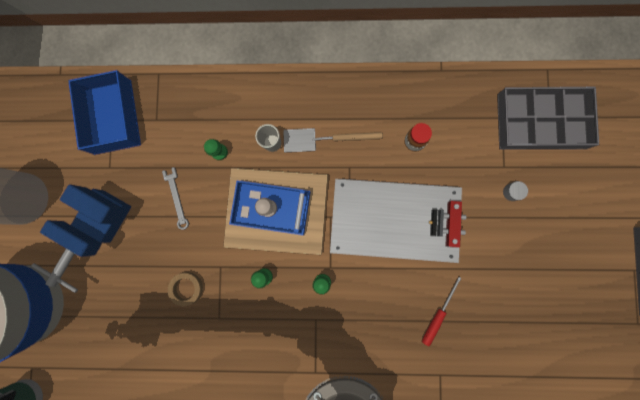

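```bash
cat > h.py <<'E'
import cv2,numpy as np
from bench import r
def ray(c,uv,z):
    R=cv2.Rodrigues(np.array(c["rvec"],float))[0];t=np.array(c["tvec"],float).ravel();C=-R.T@t
    p=cv2.undistortPoints(np.array(uv,float).reshape(-1,1,2),np.array(c["mtx"]),None).reshape(-1,2)
    d=np.c_[p,np.ones(len(p))]@R
    return C+d*((z-C[2])/d[:,2])[:,None]
def big(m):
    return max(cv2.findContours(m,0,2)[0],key=cv2.contourArea)
E
python3 - <<'E'
from h import *
f=cv2.imread("pics/top0.png");c=r.camera_info("top")
hsv=cv2.cvtColor(f,cv2.COLOR_BGR2HSV)
def roi(m,x0,y0,x1,y1):
    k=np.zeros_like(m);k[y0:y1,x0:x1]=m[y0:y1,x0:x1];return k
S=cv2.inRange(hsv,(0,0,110),(180,50,255));S=roi(S,325,170,475,275)
B=roi(cv2.inRange(hsv,(105,120,60),(130,255,255)),220,165,332,258)
W=roi(cv2.inRange(hsv,(8,50,120),(25,200,255)),220,165,329,258)
for n,m,z in(("deck",S,.038),("tray",cv2.morphologyEx(B,3,np.ones((7,7))),.058),("board",cv2.morphologyEx(W,2,np.ones((3,3))),.028)):
    q=cv2.boxPoints(cv2.minAreaRect(big(m)));P=ray(c,q,z)[:,:2]
    print(n,q.round(1).tolist(),P.round(4).tolist(),"ctr",P.mean(0).round(4),"sides",[round(float(np.linalg.norm(P[i]-P[i-1])),4) for i in range(4)], "ang",[round(float(np.degrees(np.arctan2(*(P[i]-P[i-1])[::-1]))),1) for i in range(4)])
cv2.imwrite("pics/c1.png",cv2.resize(f[160:270,215:475],None,fx=3,fy=3,interpolation=2))
E
```

```text
deck [[329.29998779296875, 252.60000610351562], [335.1000061035156, 177.1999969482422], [463.79998779296875, 187.10000610351562], [458.0, 262.5]] [[0.4506, 0.0416], [0.6539, 0.0268], [0.6272, -0.3179], [0.4272, -0.2975]] ctr [ 0.5397 -0.1368] sides [0.3399, 0.2039, 0.3458, 0.201] ang [86.1, -4.2, -94.4, 174.2]
tray [[229.6999969482422, 223.3000030517578], [236.10000610351562, 179.89999389648438], [309.70001220703125, 190.8000030517578], [303.29998779296875, 234.1999969482422]] [[0.5271, 0.3065], [0.6435, 0.2925], [0.6143, 0.0938], [0.4993, 0.1097]] ctr [0.571  0.2006] sides [0.1988, 0.1172, 0.2008, 0.1161] ang [82.0, -6.9, -98.4, 172.1]
board [[220.0, 168.0], [328.0, 168.0], [328.0, 257.0], [220.0, 257.0]] [[0.6814, 0.3472], [0.6811, 0.0465], [0.4384, 0.0452], [0.4361, 0.3395]] ctr [0.5592 0.1946] sides [0.2454, 0.3007, 0.2428, 0.2943] ang [1.8, -90.0, -179.7, 90.4]
```

View pics/c1.png

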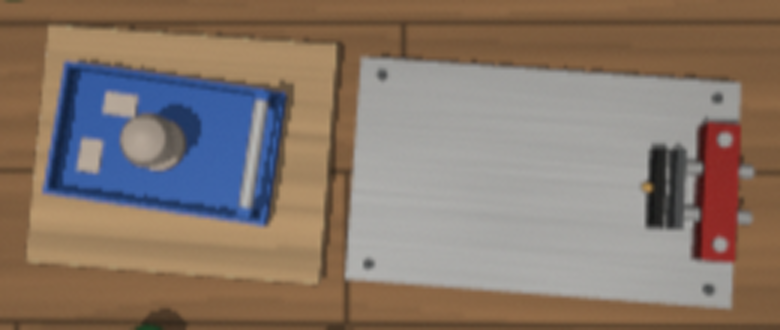

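The tray wanted is the blue one with the white head, on the board at top (270,208). Its look-alikes are an empty blue tray at (105,112) and green heads at (215,149), (261,278) and (321,285). The crop confirms the choice: the bar is at top (300,211), the lip near (333,217) and the stop at (455,224). The tray is about 4° askew.

```bash
cat >> h.py <<'E'
def go(xy,z,ang):
    """tool-frame shift (mm) and rz (deg) to bring TCP to xy,z, tool y along +-ang (deg), pointing down"""
    o=r.get_obs();R=cv2.Rodrigues(o["orientation"])[0]
    d=R.T@(np.r_[xy,z]-o["tcp_pos"])*1000
    y=np.degrees(np.arctan2(R[1,1],R[0,1]));rz=-((ang-y+90)%180-90)
    print("tcp",o["tcp_pos"].round(4),"shift",d.round(1),"rz",round(rz,2),"yang",round(y,2),"zaxis",R[:,2].round(4),"F",o["contact_force"].round(2),"t",round(o["clock"],2),"J",o["joints"].round(2),"w",round(o["grip_width"],4))
    return R
E
python3 - <<'E'
from h import *
c=r.camera_info("top");print(ray(c,[[300,211]],.097))
print(go([.559,.116],.22,-98.0))
E
```

```text
[[0.55810986 0.11491364 0.097     ]]
tcp [0.151  0.6574 0.2524] shift [-518.8 -436.2   33.2] rz -4.94 yang 77.06 zaxis [-3.0e-04 -1.6e-03 -1.0e+00] F [-0.13 -0.35 -0.44] t 0.1 J [-1.45  0.48  0.02  1.56 -0.01  1.11 -0.08] w 0.0851
[[-9.74606539e-01  2.23924158e-01 -2.57166880e-04]
 [ 2.23924279e-01  9.74605222e-01 -1.60595310e-03]
 [-1.08975511e-04 -1.62275830e-03 -9.99998677e-01]]
```

Request:
step_arm([
  {"dx": -15, "dy": -12, "gripper": 0.1},
  {"dx": -32, "dy": -27, "dz": 2, "gripper": 0.1},
  {"dx": -32, "dy": -27, "dz": 2, "gripper": 0.1},
  {"dx": -32, "dy": -27, "dz": 2, "gripper": 0.1},
  {"dx": -32, "dy": -27, "dz": 2, "gripper": 0.1},
  {"dx": -32, "dy": -27, "dz": 2, "gripper": 0.1},
  {"dx": -32, "dy": -27, "dz": 2, "gripper": 0.1},
  {"dx": -32, "dy": -27, "dz": 2, "gripper": 0.1},
  {"dx": -32, "dy": -27, "dz": 2, "gripper": 0.1},
  {"dx": -32, "dy": -27, "dz": 2, "gripper": 0.1},
  {"dx": -32, "dy": -27, "dz": 2, "gripper": 0.1},
  {"dx": -32, "dy": -27, "dz": 2, "gripper": 0.1},
  {"dx": -32, "dy": -27, "dz": 2, "gripper": 0.1},
  {"dx": -32, "dy": -27, "dz": 2, "gripper": 0.1},
  {"dx": -32, "dy": -27, "dz": 2, "gripper": 0.1},
  {"dx": -32, "dy": -27, "dz": 2, "gripper": 0.1},
  {"dx": -24, "dy": -19, "dz": 2, "gripper": 0.1},
  {"rz": -5, "gripper": 0.1},
  {"gripper": 0.1},
  {"gripper": 0.1},
])

```text
invalid input at $.moves[0]: expected keys rx, ry, rz, dx, dy, dz, gripper
```

Run:
```python
from h import *
go([.559,.116],.22,-98.0)
cv2.imwrite("pics/w1.png",r.grab_frame("wrist"))
c=r.camera_info("wrist");np.savez("w1.npz",**{k:np.array(v) for k,v in c.items()})
from numpy import array
for p in ([.559,.116,.094],[.5523,.0342,.038],[.571,.2,.03]):
    print(cv2.projectPoints(np.array([p]),np.array(c["rvec"],float),np.array(c["tvec"],float),np.array(c["mtx"]),None)[0].ravel())
```

```text
tcp [0.151  0.6574 0.2524] shift [-518.8 -436.2   33.2] rz -4.94 yang 77.06 zaxis [-3.0e-04 -1.6e-03 -1.0e+00] F [-0.13 -0.35 -0.44] t 0.1 J [-1.45  0.48  0.02  1.56 -0.01  1.11 -0.08] w 0.0851
[ 34.76674052 513.06604592]
[ 19.06232087 474.48021428]
[115.73673449 462.15230246]
```

View pics/w1.png

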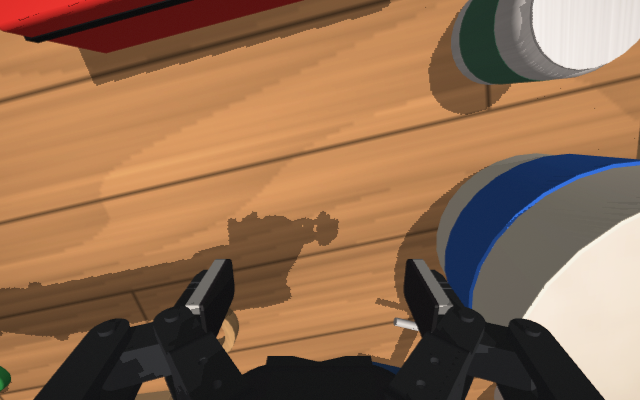

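The wrist view shows only the bench beside the bucket, so the move was refused: every row needs all keys.

Request:
step_arm([
  {"rx": 0, "ry": 0, "rz": 0, "dx": -15, "dy": -12, "dz": 0, "gripper": 0.1},
  {"rx": 0, "ry": 0, "rz": 0, "dx": -32, "dy": -27, "dz": 2, "gripper": 0.1},
  {"rx": 0, "ry": 0, "rz": 0, "dx": -32, "dy": -27, "dz": 2, "gripper": 0.1},
  {"rx": 0, "ry": 0, "rz": 0, "dx": -32, "dy": -27, "dz": 2, "gripper": 0.1},
  {"rx": 0, "ry": 0, "rz": 0, "dx": -32, "dy": -27, "dz": 2, "gripper": 0.1},
  {"rx": 0, "ry": 0, "rz": 0, "dx": -32, "dy": -27, "dz": 2, "gripper": 0.1},
  {"rx": 0, "ry": 0, "rz": 0, "dx": -32, "dy": -27, "dz": 2, "gripper": 0.1},
  {"rx": 0, "ry": 0, "rz": 0, "dx": -32, "dy": -27, "dz": 2, "gripper": 0.1},
  {"rx": 0, "ry": 0, "rz": 0, "dx": -32, "dy": -27, "dz": 2, "gripper": 0.1},
  {"rx": 0, "ry": 0, "rz": 0, "dx": -32, "dy": -27, "dz": 2, "gripper": 0.1},
  {"rx": 0, "ry": 0, "rz": 0, "dx": -32, "dy": -27, "dz": 2, "gripper": 0.1},
  {"rx": 0, "ry": 0, "rz": 0, "dx": -32, "dy": -27, "dz": 2, "gripper": 0.1},
  {"rx": 0, "ry": 0, "rz": 0, "dx": -32, "dy": -27, "dz": 2, "gripper": 0.1},
  {"rx": 0, "ry": 0, "rz": 0, "dx": -32, "dy": -27, "dz": 2, "gripper": 0.1},
  {"rx": 0, "ry": 0, "rz": 0, "dx": -32, "dy": -27, "dz": 2, "gripper": 0.1},
  {"rx": 0, "ry": 0, "rz": 0, "dx": -32, "dy": -27, "dz": 2, "gripper": 0.1},
  {"rx": 0, "ry": 0, "rz": 0, "dx": -24, "dy": -19, "dz": 2, "gripper": 0.1},
  {"rx": 0, "ry": 0, "rz": -5, "dx": 0, "dy": 0, "dz": 0, "gripper": 0.1},
  {"rx": 0, "ry": 0, "rz": 0, "dx": 0, "dy": 0, "dz": 0, "gripper": 0.1},
  {"rx": 0, "ry": 0, "rz": 0, "dx": 0, "dy": 0, "dz": 0, "gripper": 0.1},
])

```text
clock: 2.65
tcp_pos: [0.5589, 0.1165, 0.2214]
orientation: [-0.22, -3.134, -0.0]
contact_force: [0.3, -0.2, 0.4]
grip_width: 0.0469
gripper_force: 0.0
```

Run:
```python
from h import *
go([.559,.116],.22,-98.0)
cv2.imwrite("pics/w2.png",r.grab_frame("wrist"))
c=r.camera_info("wrist");np.savez("w2.npz",**{k:np.array(v) for k,v in c.items()})
for p in ([.559,.116,.094],[.5523,.0342,.038],[.571,.2,.03]):
    print(cv2.projectPoints(np.array([p]),np.array(c["rvec"],float),np.array(c["tvec"],float),np.array(c["mtx"]),None)[0].ravel())
```

```text
tcp [0.5589 0.1165 0.2214] shift [-0.2 -0.5  1.4] rz -0.02 yang 81.98 zaxis [-2.e-04  2.e-04 -1.e+00] F [ 0.33 -0.15  0.37] t 2.65 J [-0.53  0.35  0.27  1.86 -0.11  0.95  1.22] w 0.0469
[319.23857702 199.33985717]
[241.61272586 186.64894727]
[397.98960596 180.68716179]
```

View pics/w2.png

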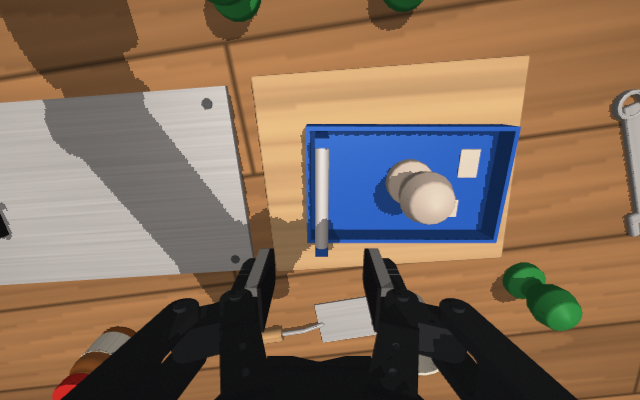

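Run:
```python
from h import *
c={k:v for k,v in np.load("w2.npz").items()}
def L(n,uv,z):
    P=ray(c,uv,z);d=P[1]-P[0];print(n,P[:,:2].round(4).tolist(),"mid",P.mean(0)[:2].round(4),"dir",round(float(np.degrees(np.arctan2(d[1],d[0]))),2),"len",round(float(np.linalg.norm(d)),4))
L("bar",[[322,149],[321,249]],.094)
L("lip",[[227,87],[252,270]],.038)
L("platefar",[[0,104],[227,87]],.038);L("platenear",[[0,284],[252,270]],.038)
L("boardfront",[[252,77],[275,270]],.028)
L("trayfar",[[305,125],[518,127]],.058);L("traynear",[[305,242],[496,242]],.058);L("trayfront",[[305,125],[305,242]],.058)
```

```text
bar [[0.5158, 0.1243], [0.6073, 0.1109]] mid [0.5616 0.1176] dir -8.31 len 0.0924
lip [[0.4539, 0.0421], [0.6528, 0.024]] mid [0.5534 0.033 ] dir -5.22 len 0.1997
platefar [[0.4386, -0.1791], [0.4539, 0.0421]] mid [ 0.4463 -0.0685] dir 86.03 len 0.2218
platenear [[0.6303, -0.2761], [0.6528, 0.024]] mid [ 0.6415 -0.1261] dir 85.71 len 0.3009
boardfront [[0.4477, 0.0655], [0.6624, 0.048]] mid [0.555  0.0568] dir -4.68 len 0.2155
trayfar [[0.4975, 0.1113], [0.5264, 0.3061]] mid [0.512  0.2087] dir 81.53 len 0.1969
traynear [[0.6158, 0.093], [0.6435, 0.2919]] mid [0.6296 0.1925] dir 82.08 len 0.2008
trayfront [[0.4975, 0.1113], [0.6158, 0.093]] mid [0.5566 0.1022] dir -8.79 len 0.1197
```

The wrist view shows the bar from (322,149) to (321,249), parallel to the pads. The head is at (428,198), clear of the fingers. I'll go down and grip.

Request:
step_arm([
  {"rx": 0, "ry": 0, "rz": 0, "dx": -1.4, "dy": 1.4, "dz": 12, "gripper": 0.1},
  {"rx": 0, "ry": 0, "rz": 0, "dx": 0, "dy": 0, "dz": 25, "gripper": 0.1},
  {"rx": 0, "ry": 0, "rz": 0, "dx": 0, "dy": 0, "dz": 25, "gripper": 0.1},
  {"rx": 0, "ry": 0, "rz": 0, "dx": 0, "dy": 0, "dz": 25, "gripper": 0.1},
  {"rx": 0, "ry": 0, "rz": 0, "dx": 0, "dy": 0, "dz": 20, "gripper": 0.1},
  {"rx": 0, "ry": 0, "rz": 0, "dx": 0, "dy": 0, "dz": 12, "gripper": 0.1},
  {"rx": 0, "ry": 0, "rz": 0, "dx": 0, "dy": 0, "dz": 7.4, "gripper": 0.1},
  {"rx": 0, "ry": 0, "rz": 0, "dx": 0, "dy": 0, "dz": 0, "gripper": 0.1},
])

```text
clock: 3.7
tcp_pos: [0.5608, 0.118, 0.0946]
orientation: [-0.217, -3.134, 0.0]
contact_force: [0.1, 0.4, -0.3]
grip_width: 0.0472
gripper_force: 0.0
```

Request:
step_arm([
  {"rx": 0, "ry": 0, "rz": 0, "dx": 0, "dy": 0, "dz": 0, "gripper": -0.4},
  {"rx": 0, "ry": 0, "rz": 0, "dx": 0, "dy": 0, "dz": 0, "gripper": -0.6},
  {"rx": 0, "ry": 0, "rz": 0, "dx": 0, "dy": 0, "dz": 0, "gripper": -0.8},
  {"rx": 0, "ry": 0, "rz": 0, "dx": 0, "dy": 0, "dz": 0, "gripper": -1},
  {"rx": 0, "ry": 0, "rz": 0, "dx": 0, "dy": 0, "dz": 0, "gripper": -1},
  {"rx": 0, "ry": 0, "rz": 0, "dx": 0, "dy": 0, "dz": 0, "gripper": -1},
], grip_force=40)

```text
clock: 4.45
tcp_pos: [0.5613, 0.1181, 0.0955]
orientation: [0.218, 3.133, 0.001]
contact_force: [-0.8, -0.4, 5.8]
grip_width: 0.011
gripper_force: 39.1
```

Run:
```python
from h import *
go([.5605,.1177],.095,-94.4);print(r.get_obs()["moment"],r.get_obs()["gripper_force"])
```

```text
tcp [0.5613 0.1181 0.0955] shift [ 0.7 -0.5  0.5] rz -3.54 yang 82.06 zaxis [ 9.e-04  5.e-04 -1.e+00] F [-0.78 -0.39  5.81] t 4.45 J [-0.49  0.52  0.23  1.94 -0.17  0.7   1.27] w 0.011
[ 0.08498905  0.24525753 -0.01065407] 39.0834903717041
```

Request:
step_arm([
  {"rx": 0, "ry": 0, "rz": 0, "dx": 0, "dy": 0, "dz": -2, "gripper": -1},
  {"rx": 0, "ry": 0, "rz": 0, "dx": 0, "dy": 0, "dz": -4, "gripper": -1},
  {"rx": 0, "ry": 0, "rz": 0, "dx": 0, "dy": 0, "dz": -5, "gripper": -1},
  {"rx": 0, "ry": 0, "rz": 0, "dx": 0, "dy": 0, "dz": -5, "gripper": -1},
  {"rx": 0, "ry": 0, "rz": 0, "dx": 0, "dy": 0, "dz": -4, "gripper": -1},
  {"rx": 0, "ry": 0, "rz": 0, "dx": 0, "dy": 0, "dz": -2, "gripper": -1},
  {"rx": 0, "ry": 0, "rz": -1, "dx": 0, "dy": -1, "dz": 0, "gripper": -1},
  {"rx": 0, "ry": 0, "rz": -1, "dx": 0, "dy": -3, "dz": 0, "gripper": -1},
  {"rx": 0, "ry": 0, "rz": -1, "dx": 0, "dy": -4, "dz": 0, "gripper": -1},
  {"rx": 0, "ry": 0, "rz": -0.5, "dx": 0, "dy": -4, "dz": 0, "gripper": -1},
  {"rx": 0, "ry": 0, "rz": 0, "dx": 0, "dy": -2, "dz": 0, "gripper": -1},
  {"rx": 0, "ry": 0, "rz": 0, "dx": 0, "dy": 0, "dz": 0, "gripper": -1},
])

```text
clock: 5.95
tcp_pos: [0.5593, 0.1034, 0.1168]
orientation: [-0.122, -3.139, 0.001]
contact_force: [0.5, -1.3, -3.6]
grip_width: 0.0104
gripper_force: 39.0
```

```bash
cat >> h.py <<'E'
d=np.array([np.cos(np.radians(-94.4)),np.sin(np.radians(-94.4))]);n=np.array([-d[1],d[0]])
def deck():
    p=r.get_obs()["tcp_pos"][:2]-[.5528,.0335];f=r.get_obs()["contact_force"];print("bar deck x",round(p@d,4),"y",round(p@n,4),"F along",round(f[:2]@d,2))
def pix(n,f):cv2.imwrite(f"pics/{f}.png",r.grab_frame(n))
E
python3 - <<'E'
from h import *
go([.5605,.1177],.117,-94.4);deck();pix("scene","s1")
f=cv2.imread("pics/s1.png");cv2.imwrite("pics/s1c.png",cv2.resize(f[130:280,150:470],None,fx=2.5,fy=2.5))
E
```

```text
tcp [0.5593 0.1034 0.1168] shift [-0.1 14.4 -0.2] rz -0.06 yang 85.54 zaxis [-5.e-04 -6.e-04 -1.e+00] F [ 0.47 -1.34 -3.63] t 5.95 J [-0.47  0.48  0.22  1.94 -0.15  0.74  1.34] w 0.0104
bar deck x -0.0702 y 0.0011 F along 1.3
```

View pics/s1c.png

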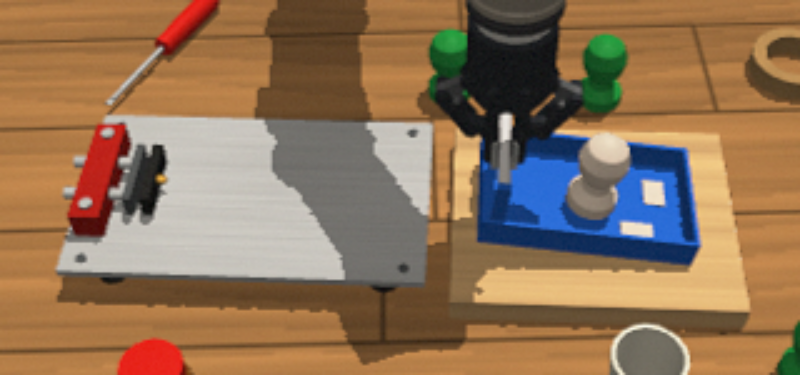

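The tray's front is raised at (490,150) in the crop and the head stands at (600,175). Next I'll slide it over the lip.

Request:
step_arm([
  {"rx": 0, "ry": 0, "rz": 0, "dx": 0, "dy": -2, "dz": 0, "gripper": -1},
  {"rx": 0, "ry": 0, "rz": 0, "dx": 0, "dy": -4, "dz": 0, "gripper": -1},
  {"rx": 0, "ry": 0, "rz": 0, "dx": 0, "dy": -6, "dz": 0, "gripper": -1},
  {"rx": 0, "ry": 0, "rz": 0, "dx": 0, "dy": -7, "dz": 0, "gripper": -1},
  {"rx": 0, "ry": 0, "rz": 0, "dx": 0, "dy": -7, "dz": 0, "gripper": -1},
  {"rx": 0, "ry": 0, "rz": 0, "dx": 0, "dy": -7, "dz": 0, "gripper": -1},
  {"rx": 0, "ry": 0, "rz": 0, "dx": 0, "dy": -7, "dz": 0, "gripper": -1},
  {"rx": 0, "ry": 0, "rz": 0, "dx": 0, "dy": -7, "dz": 0, "gripper": -1},
  {"rx": 0, "ry": 0, "rz": 0, "dx": 0, "dy": -7, "dz": 0, "gripper": -1},
  {"rx": 0, "ry": 0, "rz": 0, "dx": 0, "dy": -7, "dz": 0, "gripper": -1},
  {"rx": 0, "ry": 0, "rz": 0, "dx": 0, "dy": -7, "dz": 0, "gripper": -1},
  {"rx": 0, "ry": 0, "rz": 0, "dx": 0, "dy": -7, "dz": 0, "gripper": -1},
  {"rx": 0, "ry": 0, "rz": 0, "dx": 0, "dy": -7, "dz": 0, "gripper": -1},
  {"rx": 0, "ry": 0, "rz": 0, "dx": 0, "dy": -7, "dz": 0, "gripper": -1},
  {"rx": 0, "ry": 0, "rz": 0, "dx": 0, "dy": -7, "dz": 0, "gripper": -1},
  {"rx": 0, "ry": 0, "rz": 0, "dx": 0, "dy": -7, "dz": 0, "gripper": -1},
  {"rx": 0, "ry": 0, "rz": 0, "dx": 0, "dy": -7, "dz": 0, "gripper": -1},
  {"rx": 0, "ry": 0, "rz": 0, "dx": 0, "dy": -6, "dz": 0, "gripper": -1},
  {"rx": 0, "ry": 0, "rz": 0, "dx": 0, "dy": -4, "dz": 0, "gripper": -1},
  {"rx": 0, "ry": 0, "rz": 0, "dx": 0, "dy": -2, "dz": 0, "gripper": -1},
])

```text
clock: 8.5
tcp_pos: [0.55, -0.0179, 0.1169]
orientation: [0.122, 3.139, 0.0]
contact_force: [1.0, 0.9, -4.8]
grip_width: 0.0104
gripper_force: 38.9
```

Run:
```python
from h import *
go([.5528+.1*d[0],.0335+.1*d[1]],.117,-94.4);deck()
```

```text
tcp [ 0.55   -0.0179  0.1169] shift [  1.1 -48.6  -0.1] rz -0.05 yang 85.55 zaxis [ 0.  0. -1.] F [ 0.96  0.9  -4.81] t 8.5 J [-0.27  0.45  0.24  1.98 -0.16  0.72  1.56] w 0.0104
bar deck x 0.0514 y 0.0012 F along -0.98
```

Request:
step_arm([
  {"rx": 0, "ry": 0, "rz": 0, "dx": 0, "dy": -2, "dz": 0, "gripper": -1},
  {"rx": 0, "ry": 0, "rz": 0, "dx": 0, "dy": -5, "dz": 0, "gripper": -1},
  {"rx": 0, "ry": 0, "rz": 0, "dx": 0, "dy": -8, "dz": 0, "gripper": -1},
  {"rx": 0, "ry": 0, "rz": 0, "dx": 0, "dy": -8, "dz": 0, "gripper": -1},
  {"rx": 0, "ry": 0, "rz": 0, "dx": 0, "dy": -8, "dz": 0, "gripper": -1},
  {"rx": 0, "ry": 0, "rz": 0, "dx": 0, "dy": -8, "dz": 0, "gripper": -1},
  {"rx": 0, "ry": 0, "rz": 0, "dx": 0, "dy": -8, "dz": 0, "gripper": -1},
  {"rx": 0, "ry": 0, "rz": 0, "dx": 0, "dy": -8, "dz": 0, "gripper": -1},
  {"rx": 0, "ry": 0, "rz": 0, "dx": 0, "dy": -8, "dz": 0, "gripper": -1},
  {"rx": 0, "ry": 0, "rz": 0, "dx": 0, "dy": -8, "dz": 0, "gripper": -1},
  {"rx": 0, "ry": 0, "rz": 0, "dx": 0, "dy": -8, "dz": 0, "gripper": -1},
  {"rx": 0, "ry": 0, "rz": 0, "dx": 0, "dy": -8, "dz": 0, "gripper": -1},
  {"rx": 0, "ry": 0, "rz": 0, "dx": 0, "dy": -8, "dz": 0, "gripper": -1},
  {"rx": 0, "ry": 0, "rz": 0, "dx": 0, "dy": -8, "dz": 0, "gripper": -1},
  {"rx": 0, "ry": 0, "rz": 0, "dx": 0, "dy": -8, "dz": 0, "gripper": -1},
  {"rx": 0, "ry": 0, "rz": 0, "dx": 0, "dy": -8, "dz": 0, "gripper": -1},
  {"rx": 0, "ry": 0, "rz": 0, "dx": 0, "dy": -8, "dz": 0, "gripper": -1},
  {"rx": 0, "ry": 0, "rz": 0, "dx": 0, "dy": -8, "dz": 0, "gripper": -1},
  {"rx": 0, "ry": 0, "rz": 0, "dx": 0, "dy": -5, "dz": 0, "gripper": -1},
  {"rx": 0, "ry": 0, "rz": 0, "dx": 0, "dy": -2, "dz": 0, "gripper": -1},
])

```text
clock: 11.0
tcp_pos: [0.539, -0.1596, 0.1169]
orientation: [-0.122, -3.139, 0.0]
contact_force: [-0.7, 2.0, -3.5]
grip_width: 0.0105
gripper_force: 39.1
```

Run:
```python
from h import *
go([.5528+.2*d[0],.0335+.2*d[1]],.117,-94.4);deck();pix("scene","s2");pix("top","t2")
f=cv2.imread("pics/s2.png");g=cv2.imread("pics/t2.png")
cv2.imwrite("pics/s2c.png",np.vstack([cv2.resize(f[130:280,150:470],None,fx=2,fy=2),cv2.resize(g[150:290,210:530],None,fx=2,fy=2)]))
```

```text
tcp [ 0.539  -0.1596  0.1169] shift [ 1.  -6.4 -0.1] rz -0.06 yang 85.54 zaxis [-1.e-04 -0.e+00 -1.e+00] F [-0.68  2.05 -3.5 ] t 11.0 J [-0.02  0.47  0.25  1.96 -0.17  0.73  1.82] w 0.0105
bar deck x 0.1936 y 0.001 F along -1.99
```

View pics/s2c.png

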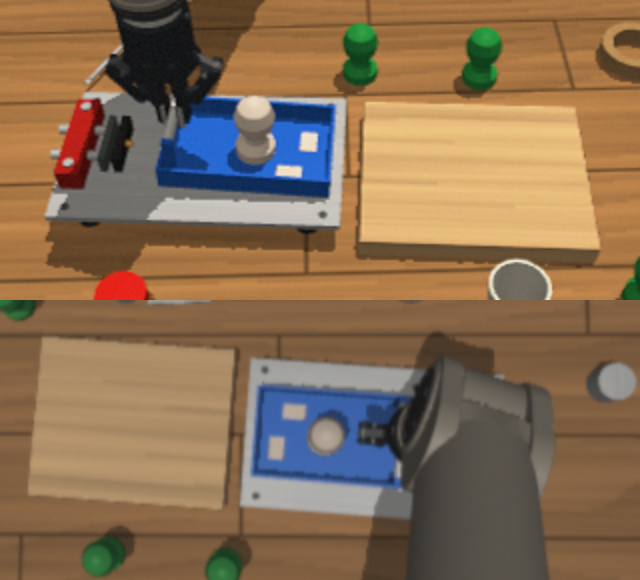

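The whole tray is on the plate, square, with the head upright at (255,130) and clear plate before the pad. I'll lower the front now.

Request:
step_arm([
  {"rx": 0, "ry": 0, "rz": 0, "dx": 0, "dy": 0, "dz": 1, "gripper": -1},
  {"rx": 0, "ry": 0, "rz": 0, "dx": 0, "dy": -1, "dz": 2, "gripper": -1},
  {"rx": 0, "ry": 0, "rz": 0, "dx": 0, "dy": -1, "dz": 2, "gripper": -1},
  {"rx": 0, "ry": 0, "rz": 0, "dx": 0, "dy": -1, "dz": 2, "gripper": -1},
  {"rx": 0, "ry": 0, "rz": 0, "dx": 0, "dy": -1, "dz": 1, "gripper": -1},
  {"rx": 0, "ry": 0, "rz": 0, "dx": 0, "dy": 0, "dz": 1, "gripper": -1},
  {"rx": 0, "ry": 0, "rz": 0, "dx": 0, "dy": 0, "dz": 0, "gripper": -1},
])

```text
clock: 11.98
tcp_pos: [0.5387, -0.1631, 0.1078]
orientation: [-0.122, -3.139, -0.0]
contact_force: [-0.2, -0.7, -1.7]
grip_width: 0.0101
gripper_force: 39.1
```

Request:
step_arm([
  {"rx": 0, "ry": 0, "rz": 0, "dx": 0, "dy": 0, "dz": 0.5, "gripper": -1},
  {"rx": 0, "ry": 0, "rz": 0, "dx": 0, "dy": 0, "dz": 0.5, "gripper": -1},
  {"rx": 0, "ry": 0, "rz": 0, "dx": 0, "dy": 0, "dz": 0, "gripper": -1},
])

```text
clock: 12.35
tcp_pos: [0.5387, -0.1632, 0.1075]
orientation: [0.122, 3.139, 0.0]
contact_force: [-1.5, -1.1, 6.0]
grip_width: 0.0107
gripper_force: 39.8
```

Request:
step_arm([
  {"rx": 0, "ry": 0, "rz": 0, "dx": 0, "dy": 0, "dz": -0.7, "gripper": -1},
  {"rx": 0, "ry": 0, "rz": 0, "dx": 0, "dy": -1, "dz": 0, "gripper": -1},
  {"rx": 0, "ry": 0, "rz": 0, "dx": 0, "dy": -2, "dz": 0, "gripper": -1},
  {"rx": 0, "ry": 0, "rz": 0, "dx": 0, "dy": -3, "dz": 0, "gripper": -1},
  {"rx": 0, "ry": 0, "rz": 0, "dx": 0, "dy": -3, "dz": 0, "gripper": -1},
  {"rx": 0, "ry": 0, "rz": 0, "dx": 0, "dy": -3, "dz": 0, "gripper": -1},
  {"rx": 0, "ry": 0, "rz": 0, "dx": 0, "dy": -2, "dz": 0, "gripper": -1},
  {"rx": 0, "ry": 0, "rz": 0, "dx": 0, "dy": -1, "dz": 0, "gripper": -1},
])

```text
clock: 13.35
tcp_pos: [0.5374, -0.1784, 0.1075]
orientation: [-0.122, -3.139, 0.0]
contact_force: [-0.3, 2.6, -0.9]
grip_width: 0.0104
gripper_force: 39.2
```

Run:
```python
from h import *
deck();pix("scene","s3")
f=cv2.imread("pics/s3.png");cv2.imwrite("pics/s3c.png",cv2.resize(f[165:245,165:325],None,fx=5,fy=5,interpolation=2))
```

```text
bar deck x 0.2124 y 0.0009 F along -2.54
```

View pics/s3c.png

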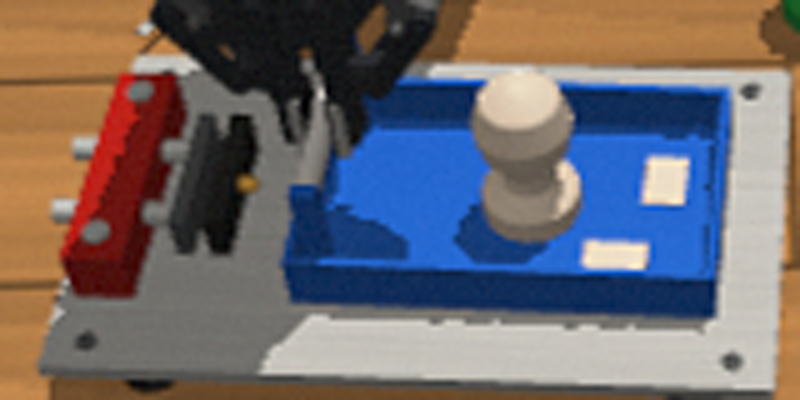

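The tray lies flat and the head is upright at (525,155). The plunger tip at (255,183) is still roughly 15–20 mm ahead of the tray's front. I'll feel forward.

Request:
step_arm([
  {"rx": 0, "ry": 0, "rz": 0, "dx": 0, "dy": -1, "dz": 0, "gripper": -1},
  {"rx": 0, "ry": 0, "rz": 0, "dx": 0, "dy": -2, "dz": 0, "gripper": -1},
  {"rx": 0, "ry": 0, "rz": 0, "dx": 0, "dy": -2, "dz": 0, "gripper": -1},
  {"rx": 0, "ry": 0, "rz": 0, "dx": 0, "dy": -2, "dz": 0, "gripper": -1},
  {"rx": 0, "ry": 0, "rz": 0, "dx": 0, "dy": -2, "dz": 0, "gripper": -1},
  {"rx": 0, "ry": 0, "rz": 0, "dx": 0, "dy": -1, "dz": 0, "gripper": -1},
])

```text
clock: 14.15
tcp_pos: [0.5367, -0.1884, 0.1075]
orientation: [-0.122, -3.139, 0.0]
contact_force: [0.5, 1.2, -1.3]
grip_width: 0.0105
gripper_force: 39.1
```

Request:
step_arm([
  {"rx": 0, "ry": 0, "rz": 0, "dx": 0, "dy": -1, "dz": 0, "gripper": -1},
  {"rx": 0, "ry": 0, "rz": 0, "dx": 0, "dy": -1, "dz": 0, "gripper": -1},
  {"rx": 0, "ry": 0, "rz": 0, "dx": 0, "dy": -1, "dz": 0, "gripper": -1},
])

```text
clock: 14.52
tcp_pos: [0.5365, -0.1912, 0.1075]
orientation: [-0.122, -3.139, 0.0]
contact_force: [0.2, 1.6, -3.1]
grip_width: 0.0105
gripper_force: 39.1
```

Request:
step_arm([
  {"rx": 0, "ry": 0, "rz": 0, "dx": 0, "dy": -1, "dz": 0, "gripper": -1},
  {"rx": 0, "ry": 0, "rz": 0, "dx": 0, "dy": -1, "dz": 0, "gripper": -1},
  {"rx": 0, "ry": 0, "rz": 0, "dx": 0, "dy": -1, "dz": 0, "gripper": -1},
])

```text
clock: 14.9
tcp_pos: [0.5363, -0.1942, 0.1076]
orientation: [-0.122, -3.139, -0.0]
contact_force: [1.0, 1.5, -3.9]
grip_width: 0.0107
gripper_force: 39.0
```

Request:
step_arm([
  {"rx": 0, "ry": 0, "rz": 0, "dx": 0, "dy": -1, "dz": 0.3, "gripper": -1},
  {"rx": 0, "ry": 0, "rz": 0, "dx": 0, "dy": -1, "dz": 0, "gripper": -1},
  {"rx": 0, "ry": 0, "rz": 0, "dx": 0, "dy": -1, "dz": 0, "gripper": -1},
])

```text
clock: 15.28
tcp_pos: [0.5365, -0.1969, 0.1075]
orientation: [0.121, 3.139, 0.0]
contact_force: [0.0, 3.0, 0.8]
grip_width: 0.0105
gripper_force: 39.4
```

Request:
step_arm([
  {"rx": 0, "ry": 0, "rz": 0, "dx": 0, "dy": -1, "dz": 0, "gripper": -1},
  {"rx": 0, "ry": 0, "rz": 0, "dx": 0, "dy": -1, "dz": 0, "gripper": -1},
  {"rx": 0, "ry": 0, "rz": 0, "dx": 0, "dy": -1, "dz": 0, "gripper": -1},
])

```text
clock: 15.65
tcp_pos: [0.5362, -0.1999, 0.1075]
orientation: [0.121, 3.139, 0.0]
contact_force: [1.0, 3.9, 3.1]
grip_width: 0.0105
gripper_force: 39.5
```

Request:
step_arm([
  {"rx": 0, "ry": 0, "rz": 0, "dx": 0, "dy": -1, "dz": -0.1, "gripper": -1},
  {"rx": 0, "ry": 0, "rz": 0, "dx": 0, "dy": -1, "dz": 0, "gripper": -1},
  {"rx": 0, "ry": 0, "rz": 0, "dx": 0, "dy": -1, "dz": 0, "gripper": -1},
])

```text
clock: 16.02
tcp_pos: [0.5358, -0.203, 0.1075]
orientation: [0.122, 3.139, 0.0]
contact_force: [-0.6, 4.9, 4.5]
grip_width: 0.0107
gripper_force: 39.6
```

Request:
step_arm([
  {"rx": 0, "ry": 0, "rz": 0, "dx": 0, "dy": -1, "dz": 0, "gripper": -1},
  {"rx": 0, "ry": 0, "rz": 0, "dx": 0, "dy": -1, "dz": 0, "gripper": -1},
])

```text
clock: 16.27
tcp_pos: [0.5356, -0.2047, 0.1075]
orientation: [0.121, 3.139, 0.001]
contact_force: [1.0, 6.2, 3.8]
grip_width: 0.0104
gripper_force: 39.7
```

Request:
step_arm([
  {"rx": 0, "ry": 0, "rz": 0, "dx": 0, "dy": -1, "dz": 0, "gripper": -1},
  {"rx": 0, "ry": 0, "rz": 0, "dx": 0, "dy": 0, "dz": 0, "gripper": -1},
])

```text
clock: 16.52
tcp_pos: [0.5356, -0.2059, 0.1075]
orientation: [0.121, 3.139, 0.001]
contact_force: [0.3, 5.1, 2.3]
grip_width: 0.0106
gripper_force: 39.6
```

Request:
step_arm([
  {"rx": 0, "ry": 0, "rz": 0, "dx": 0, "dy": -1, "dz": 0, "gripper": -1},
  {"rx": 0, "ry": 0, "rz": 0, "dx": 0, "dy": 0, "dz": 0, "gripper": -1},
])

```text
clock: 16.77
tcp_pos: [0.5355, -0.2068, 0.1075]
orientation: [0.121, 3.139, 0.001]
contact_force: [0.5, 6.4, 4.0]
grip_width: 0.0108
gripper_force: 39.6
```

Request:
step_arm([
  {"rx": 0, "ry": 0, "rz": 0, "dx": 0, "dy": -1, "dz": -0.2, "gripper": -1},
  {"rx": 0, "ry": 0, "rz": 0, "dx": 0, "dy": 0, "dz": 0, "gripper": -1},
])

```text
clock: 17.02
tcp_pos: [0.5353, -0.2082, 0.1075]
orientation: [0.122, 3.139, -0.0]
contact_force: [1.1, 3.7, 1.5]
grip_width: 0.0105
gripper_force: 39.4
```

Request:
step_arm([
  {"rx": 0, "ry": 0, "rz": 0, "dx": 0, "dy": -1, "dz": 0, "gripper": -1},
  {"rx": 0, "ry": 0, "rz": 0, "dx": 0, "dy": 0, "dz": 0, "gripper": -1},
])

```text
clock: 17.27
tcp_pos: [0.5352, -0.2091, 0.1075]
orientation: [-0.122, -3.139, 0.0]
contact_force: [0.9, 4.3, 0.9]
grip_width: 0.0102
gripper_force: 39.4
```

Request:
step_arm([
  {"rx": 0, "ry": 0, "rz": 0, "dx": 0, "dy": -1, "dz": 0, "gripper": -1},
  {"rx": 0, "ry": 0, "rz": 0, "dx": 0, "dy": -1, "dz": 0, "gripper": -1},
  {"rx": 0, "ry": 0, "rz": 0, "dx": 0, "dy": 0, "dz": 0, "gripper": -1},
])

```text
clock: 17.65
tcp_pos: [0.535, -0.2112, 0.1075]
orientation: [-0.122, -3.139, 0.0]
contact_force: [1.4, 4.3, 0.5]
grip_width: 0.0105
gripper_force: 39.3
```

Request:
step_arm([
  {"rx": 0, "ry": 0, "rz": 0, "dx": 0, "dy": -1, "dz": 0, "gripper": -1},
  {"rx": 0, "ry": 0, "rz": 0, "dx": 0, "dy": 0, "dz": 0, "gripper": -1},
])

```text
clock: 17.9
tcp_pos: [0.5349, -0.212, 0.1075]
orientation: [-0.122, -3.139, -0.0]
contact_force: [1.4, 5.1, 1.1]
grip_width: 0.0101
gripper_force: 39.3
```

Request:
step_arm([
  {"rx": 0, "ry": 0, "rz": 0, "dx": 0, "dy": -1, "dz": 0, "gripper": -1},
  {"rx": 0, "ry": 0, "rz": 0, "dx": 0, "dy": 0, "dz": 0, "gripper": -1},
])

```text
clock: 18.15
tcp_pos: [0.5349, -0.2125, 0.1075]
orientation: [-0.121, -3.139, -0.001]
contact_force: [0.7, 5.4, 2.0]
grip_width: 0.0103
gripper_force: 39.4
```

Request:
step_arm([
  {"rx": 0, "ry": 0, "rz": 0, "dx": 0, "dy": -1, "dz": 0, "gripper": -1},
  {"rx": 0, "ry": 0, "rz": 0, "dx": 0, "dy": 0, "dz": 0, "gripper": -1},
])

```text
clock: 18.4
tcp_pos: [0.5349, -0.2129, 0.1075]
orientation: [-0.12, -3.139, -0.002]
contact_force: [1.3, 6.8, 2.1]
grip_width: 0.0101
gripper_force: 39.5
```

Request:
step_arm([
  {"rx": 0, "ry": 0, "rz": 0, "dx": 0, "dy": -1, "dz": 0, "gripper": -1},
  {"rx": 0, "ry": 0, "rz": 0, "dx": 0, "dy": 0, "dz": 0, "gripper": -1},
])

```text
clock: 18.65
tcp_pos: [0.5348, -0.2135, 0.1075]
orientation: [-0.12, -3.139, -0.003]
contact_force: [1.4, 8.6, 2.3]
grip_width: 0.0104
gripper_force: 39.6
```

The pad is felt: the tool now gains only about 0.5 mm per mm commanded, with force rising. I'll press on to roughly 14 N at the wrist, of which about 4 N is drag.

Request:
step_arm([
  {"rx": 0, "ry": 0, "rz": 0, "dx": 0, "dy": -1, "dz": 0, "gripper": -1},
  {"rx": 0, "ry": 0, "rz": 0, "dx": 0, "dy": -1, "dz": 0, "gripper": -1},
  {"rx": 0, "ry": 0, "rz": 0, "dx": 0, "dy": 0, "dz": 0, "gripper": -1},
])

```text
clock: 19.02
tcp_pos: [0.5347, -0.2143, 0.1075]
orientation: [-0.118, -3.138, -0.005]
contact_force: [-0.4, 10.7, 4.4]
grip_width: 0.0102
gripper_force: 39.8
```

Request:
step_arm([
  {"rx": 0, "ry": 0, "rz": 0, "dx": 0, "dy": -1, "dz": 0, "gripper": -1},
  {"rx": 0, "ry": 0, "rz": 0, "dx": 0, "dy": 0, "dz": 0, "gripper": -1},
])

```text
clock: 19.27
tcp_pos: [0.5347, -0.2147, 0.1075]
orientation: [-0.118, -3.138, -0.006]
contact_force: [0.3, 12.6, 4.7]
grip_width: 0.0103
gripper_force: 39.9
```

Request:
step_arm([
  {"rx": 0, "ry": 0, "rz": 0, "dx": 0, "dy": -1, "dz": 0, "gripper": -1},
  {"rx": 0, "ry": 0, "rz": 0, "dx": 0, "dy": -0.5, "dz": 0, "gripper": -1},
  {"rx": 0, "ry": 0, "rz": 0, "dx": 0, "dy": 0, "dz": 0, "gripper": -1},
])

```text
clock: 19.65
tcp_pos: [0.5346, -0.2153, 0.1075]
orientation: [-0.117, -3.138, -0.008]
contact_force: [-0.6, 14.9, 6.1]
grip_width: 0.0101
gripper_force: 40.1
```

Request:
step_arm([
  {"rx": 0, "ry": 0, "rz": 0, "dx": 0, "dy": 0, "dz": 0, "gripper": -1},
  {"rx": 0, "ry": 0, "rz": 0, "dx": 0, "dy": 0, "dz": 0, "gripper": -1},
  {"rx": 0, "ry": 0, "rz": 0, "dx": 0, "dy": 0, "dz": 0, "gripper": -1},
  {"rx": 0, "ry": 0, "rz": 0, "dx": 0, "dy": 0, "dz": 0, "gripper": -1},
  {"rx": 0, "ry": 0, "rz": 0, "dx": 0, "dy": 0, "dz": 0, "gripper": -1},
  {"rx": 0, "ry": 0, "rz": 0, "dx": 0, "dy": 0, "dz": 0, "gripper": -1},
  {"rx": 0, "ry": 0, "rz": 0, "dx": 0, "dy": 0, "dz": 0, "gripper": -1},
  {"rx": 0, "ry": 0, "rz": 0, "dx": 0, "dy": 0, "dz": 0, "gripper": -1},
])

```text
clock: 20.65
tcp_pos: [0.5347, -0.2153, 0.1075]
orientation: [-0.117, -3.138, -0.008]
contact_force: [-0.0, 14.4, 5.8]
grip_width: 0.0109
gripper_force: 40.1
```

Run:
```python
from h import *
deck();pix("scene","s4")
f=cv2.imread("pics/s4.png");cv2.imwrite("pics/s4c.png",cv2.resize(f[165:245,165:325],None,fx=5,fy=5,interpolation=2))
```

```text
bar deck x 0.2495 y 0.001 F along -14.39
```

View pics/s4c.png

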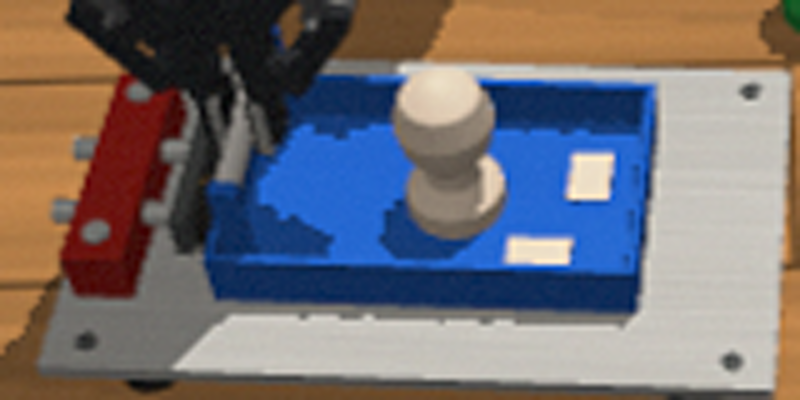

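The picture shows the tray against the pad at (205,190), plunger hidden and in, head upright at (445,150). I'll ease off, then release.

Request:
step_arm([
  {"rx": 0, "ry": 0, "rz": 0, "dx": 0, "dy": 0.5, "dz": 0, "gripper": -1},
  {"rx": 0, "ry": 0, "rz": 0, "dx": 0, "dy": 0.5, "dz": 0, "gripper": -1},
  {"rx": 0, "ry": 0, "rz": 0, "dx": 0, "dy": 0.5, "dz": 0, "gripper": -1},
  {"rx": 0, "ry": 0, "rz": 0, "dx": 0, "dy": 0.5, "dz": 0, "gripper": -1},
  {"rx": 0, "ry": 0, "rz": 0, "dx": 0, "dy": 0.5, "dz": 0, "gripper": -1},
  {"rx": 0, "ry": 0, "rz": 0, "dx": 0, "dy": 0.5, "dz": 0, "gripper": -1},
  {"rx": 0, "ry": 0, "rz": 0, "dx": 0, "dy": 0, "dz": 0, "gripper": -1},
])

```text
clock: 21.58
tcp_pos: [0.5347, -0.2152, 0.1075]
orientation: [-0.12, -3.139, -0.002]
contact_force: [1.1, 7.5, 2.1]
grip_width: 0.0107
gripper_force: 39.7
```

Request:
step_arm([
  {"rx": 0, "ry": 0, "rz": 0, "dx": 0, "dy": 0.5, "dz": 0, "gripper": -1},
  {"rx": 0, "ry": 0, "rz": 0, "dx": 0, "dy": 0.5, "dz": 0, "gripper": -1},
  {"rx": 0, "ry": 0, "rz": 0, "dx": 0, "dy": 0.5, "dz": 0, "gripper": -1},
  {"rx": 0, "ry": 0, "rz": 0, "dx": 0, "dy": 0, "dz": 0, "gripper": -1},
])

```text
clock: 22.08
tcp_pos: [0.5347, -0.2147, 0.1075]
orientation: [-0.121, -3.139, -0.001]
contact_force: [0.6, 4.6, 1.5]
grip_width: 0.0103
gripper_force: 39.5
```

Request:
step_arm([
  {"rx": 0, "ry": 0, "rz": 0, "dx": 0, "dy": 0.5, "dz": 0, "gripper": -1},
  {"rx": 0, "ry": 0, "rz": 0, "dx": 0, "dy": 0.5, "dz": 0, "gripper": -1},
  {"rx": 0, "ry": 0, "rz": 0, "dx": 0, "dy": 0, "dz": 0, "gripper": -1},
])

```text
clock: 22.45
tcp_pos: [0.5347, -0.2141, 0.1075]
orientation: [-0.122, -3.139, 0.0]
contact_force: [1.2, 4.9, 0.5]
grip_width: 0.0108
gripper_force: 39.5
```

Request:
step_arm([
  {"rx": 0, "ry": 0, "rz": 0, "dx": 0, "dy": 0, "dz": 0, "gripper": -0.7},
  {"rx": 0, "ry": 0, "rz": 0, "dx": 0, "dy": 0, "dz": 0, "gripper": -0.5},
  {"rx": 0, "ry": 0, "rz": 0, "dx": 0, "dy": 0, "dz": 0, "gripper": -0.3},
  {"rx": 0, "ry": 0, "rz": 0, "dx": 0, "dy": 0, "dz": 0, "gripper": -0.1},
  {"rx": 0, "ry": 0, "rz": 0, "dx": 0, "dy": 0, "dz": 0, "gripper": 0.0},
  {"rx": 0, "ry": 0, "rz": 0, "dx": 0, "dy": 0, "dz": 0, "gripper": 0.0},
], grip_force=20)

```text
clock: 23.2
tcp_pos: [0.5348, -0.2141, 0.1076]
orientation: [-0.122, -3.139, 0.0]
contact_force: [0.3, -0.0, -0.2]
grip_width: 0.0427
gripper_force: 0.0
```

Request:
step_arm([
  {"rx": 0, "ry": 0, "rz": 0, "dx": 0, "dy": 0, "dz": -4, "gripper": 0},
  {"rx": 0, "ry": 0, "rz": 0, "dx": 0, "dy": 0, "dz": -10, "gripper": 0},
  {"rx": 0, "ry": 0, "rz": 0, "dx": 0, "dy": 0, "dz": -20, "gripper": 0},
  {"rx": 0, "ry": 0, "rz": 0, "dx": 0, "dy": 0, "dz": -25, "gripper": 0},
  {"rx": 0, "ry": 0, "rz": 0, "dx": 0, "dy": 0, "dz": -25, "gripper": 0},
  {"rx": 0, "ry": 0, "rz": 0, "dx": 0, "dy": 0, "dz": -15, "gripper": 0},
  {"rx": 0, "ry": 0, "rz": 0, "dx": 0, "dy": 0, "dz": 0, "gripper": 0},
  {"rx": 0, "ry": 0, "rz": 0, "dx": 0, "dy": 0, "dz": 0, "gripper": 0},
])

```text
clock: 24.2
tcp_pos: [0.5343, -0.2138, 0.2058]
orientation: [-0.121, -3.138, -0.001]
contact_force: [0.5, 0.2, -0.8]
grip_width: 0.0425
gripper_force: 0.0
```

Run:
```python
from h import *
deck();pix("scene","s5")
f=cv2.imread("pics/s5.png");cv2.imwrite("pics/s5c.png",cv2.resize(f[165:245,165:325],None,fx=5,fy=5,interpolation=2))
```

```text
bar deck x 0.248 y 0.0005 F along -0.2
```

View pics/s5c.png

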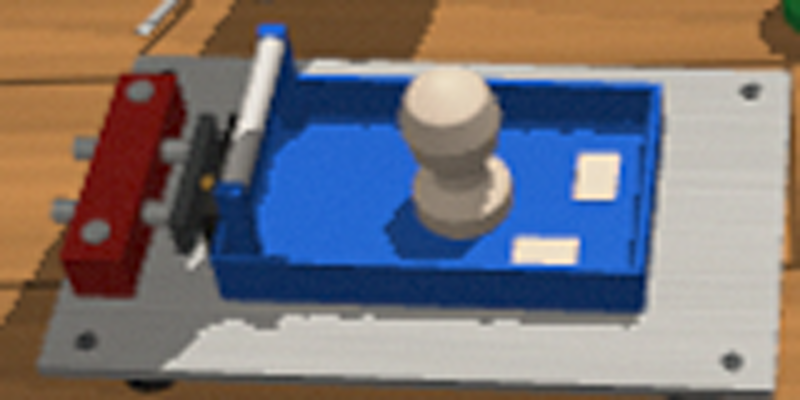

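Run:
```python
from h import *
c=r.camera_info("scene")
for x in(.240,.25,.253,.261,.27,.28,.318):
    P=np.r_[np.array([.5528,.0335])+x*d,.054][None]
    print(x,((cv2.projectPoints(P,np.array(c["rvec"],float),np.array(c["tvec"],float),np.array(c["mtx"]),None)[0].ravel()-[165,165])*5).round(0))
for s in("scene0","s3","s5"):
    f=cv2.imread(f"pics/{s}.png")[165:245,165:325];h=cv2.cvtColor(f,cv2.COLOR_BGR2HSV)
    m=cv2.inRange(h,(12,110,90),(32,255,255))[25:50,30:62];y,x=np.nonzero(m);print(s,[(5*(a+30),5*(b+25)) for a,b in zip(x,y)])
    print([f"{a[0]//10}/{a[1]//10}/{a[2]//10}" for a in f[36,34:66].astype(int)])
f=r.grab_frame("top");hs=cv2.cvtColor(f,cv2.COLOR_BGR2HSV)
m=cv2.inRange(hs,(105,120,50),(130,255,255));k=np.zeros_like(m);k[165:280,330:470]=m[165:280,330:470]
q=cv2.boxPoints(cv2.minAreaRect(big(cv2.morphologyEx(k,3,np.ones((9,9))))));P=ray(r.camera_info("top"),q,.068)[:,:2]-[.5528,.0335]
print(np.c_[P@d,P@n].round(4).tolist())
```

```text
0.24 [282. 184.]
0.25 [262. 183.]
0.253 [255. 183.]
0.261 [239. 183.]
0.27 [221. 182.]
0.28 [200. 181.]
0.318 [123. 179.]
scene0 [(np.int64(240), np.int64(175)), (np.int64(245), np.int64(175)), (np.int64(250), np.int64(175)), (np.int64(235), np.int64(180)), (np.int64(240), np.int64(180)), (np.int64(245), np.int64(180)), (np.int64(250), np.int64(180)), (np.int64(255), np.int64(180)), (np.int64(240), np.int64(185)), (np.int64(245), np.int64(185)), (np.int64(250), np.int64(185))]
['11/11/11', '9/10/10', '8/8/8', '8/9/8', '7/7/7', '4/4/4', '4/4/4', '3/3/3', '4/4/4', '3/3/3', '3/3/3', '3/3/3', '2/3/2', '3/8/11', '6/15/21', '7/18/24', '6/16/22', '9/13/17', '16/17/17', '18/19/19', '18/19/19', '18/19/19', '18/19/19', '18/19/19', '18/19/19', '18/19/19', '18/19/19', '18/18/19', '18/18/19', '18/19/19', '18/19/19', '18/19/19']
s3 [(np.int64(240), np.int64(175)), (np.int64(245), np.int64(175)), (np.int64(250), np.int64(175)), (np.int64(240), np.int64(180)), (np.int64(245), np.int64(180)), (np.int64(250), np.int64(180)), (np.int64(255), np.int64(180)), (np.int64(240), np.int64(185)), (np.int64(245
[... 285 characters left out ...]
11/12', '11/11/11', '11/11/11', '11/11/11', '11/11/11', '11/12/12', '12/12/13', '12/12/13', '11/11/12', '9/9/10', '8/6/5', '10/5/1']
s5 [(np.int64(205), np.int64(175)), (np.int64(200), np.int64(180)), (np.int64(205), np.int64(180)), (np.int64(210), np.int64(180)), (np.int64(205), np.int64(185))]
['11/12/12', '9/10/10', '4/4/4', '4/5/4', '4/4/4', '3/4/4', '3/7/10', '4/11/14', '4/8/10', '7/4/2', '10/7/5', '12/9/7', '12/9/7', '12/8/6', '10/8/7', '8/8/8', '7/4/2', '9/4/1', '12/5/2', '15/7/3', '21/10/4', '21/10/3', '20/10/3', '20/10/3', '20/10/3', '21/10/4', '20/10/3', '20/10/3', '20/10/3', '20/10/4', '20/10/3', '21/10/3']
[[0.0622, -0.0626], [0.0616, 0.0564], [0.2633, 0.0578], [0.2617, -0.0603]]
```

```bash
python3 -c "
from bench import r
print(r.hand_in())"
```

```text
the job is handed in; nothing more can be done
None
```

I slid the tray over the lip onto the plate, pressed it square against the stop with an estimated 10 N for about a second, released it and handed the job in at about 24 s of the 70. In the last picture the head is upright; no verdict was returned, and I inferred that the plunger is in from that picture and the pressing forces.

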